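# Pack the fluorescence filters away under the tray

### The job

Lift the case's cantilever tray up and over to its open stop, then stack the three round filters squarely on the white seat in the compartment underneath: blue at the bottom, green on it, amber on top. Then lower the tray until it is fully shut, and last of all stand the red-topped canister upright on the black spot in the tray. The filters are glass: set them down, do not let them fall.

Things in the scene. Friction and masses are not known exactly. Their poses are not given: they have to be found in the camera images.
- filter_blue: Round glass filter in an aluminium mount, blue disc on top and blue band round its side: diameter 46 mm, height 16 mm, about 60 g, lying flat on the bench. Origin at the centre of its underside, z up. Among the filters stand other small lab things up to 55 mm tall (centres at least 70 mm from the filter's).
- filter_green: The same filter in green: diameter 46 mm, height 16 mm; origin at the centre of its underside.
- filter_amber: The same filter in amber (orange): diameter 46 mm, height 16 mm; origin at the centre of its underside.
- canister: Upright round objective canister, white with a red top: diameter 34 mm, height 50 mm, about 120 g. Origin at the centre of its underside.
- case: Grey open case with a dark floor, fixed to the bench, 180 x 180 mm, walls 6 mm thick and 62 mm high, floor 6 mm thick; black strip on its -y face. Origin at the centre of its underside, x and y along its walls, z up. The shut tray covers it. Aluminium arms, 100 mm long, on the outside of its +x and -x faces carry the tray and turn about the case's x axis.
- seat: White round pad, diameter 60 mm, 3 mm thick, fixed flat on the case's floor near its middle (within 15 mm along case x, -30 to +15 mm along case y); seen through the clear tray floor, and openly once the tray is up. Origin at the centre of its underside, so its top is 3 mm above.
- tray_arm (a joint): Tray swing arms: 0 shut, 2.09 rad open at the stop. The tray stays level, parallel to the case; at angle q each of its points has moved from shut by 0.100*(sin(q-1.222)+0.940) m along case +y and 0.100*(cos(q-1.222)-0.342) m up (open: 171 mm and 30 mm). Past the top (1.22 rad) its weight carries it, damped, to the stop, where it stays; before it, to shut. Lifting takes about 4 N.
- tray_handle (a point): Centre of the tray's black handle bar: 14 mm thick along case x, 80 mm long along case y, 22 mm high (11 mm above and below this point), on a 4 mm thick divider in the middle of the tray; its underside is 19 mm above the tray's floor. To be pinched from above across its thickness. Its axes are those of the case.
- tray_spot (a point): Centre of a black round spot, diameter 44 mm, on the tray's floor in the middle of its empty half, 45 mm from the handle along case -x. Tray: 176 mm (case x) by 170 mm (case y), blue rims 22 mm high over its underside, clear floor 3 mm thick, underside 66 mm above the bench when shut; free half 82 by 162 mm. The other half holds a grey slide rack.
There are look-alikes about, which are no part of the job. There is more than one size of the filter_blue; the job needs the largest.

How it is judged (in metres and radians):
On the way, in this order (a step that is already met when the one before it is completed fails the run):
1. the tray is lifted over to its open stop (beyond 1.9 rad) (value of joint tray_arm above 1.9 rad), for 0.2 s.
2. the blue filter lies flat on the white seat, released (horizontal distance between filter_blue and seat below 0.012 m and z of filter_blue in the frame of seat between -0.001 and 0.007 m and angle between filter_blue's own z axis and vertical below 0.12 rad and linear speed of filter_blue below 0.05 m/s and contact force between the fingers and filter_blue below 0.1 N and value of joint tray_arm above 1.9 rad), for 0.2 s.
3. the green filter lies on the blue one, released (horizontal distance between filter_blue and seat below 0.012 m and z of filter_blue in the frame of seat between -0.001 and 0.007 m and angle between each of filter_blue, filter_green's own z axis and vertical below 0.12 rad and horizontal distance between filter_green and filter_blue below 0.01 m and z of filter_green in the frame of filter_blue between 0.012 and 0.02 m and linear speed of filter_green below 0.05 m/s and contact force between the fingers and filter_green below 0.1 N), for 0.2 s.
4. the amber filter lies on the green one, released (horizontal distance between filter_blue and seat below 0.012 m and z of filter_blue in the frame of seat between -0.001 and 0.007 m and angle between each of filter_blue, filter_green, filter_amber's own z axis and vertical below 0.12 rad and horizontal distance between filter_green and filter_blue below 0.01 m and z of filter_green in the frame of filter_blue between 0.012 and 0.02 m and horizontal distance between filter_amber and filter_green below 0.01 m and z of filter_amber in the frame of filter_green between 0.012 and 0.02 m and linear speed of filter_amber below 0.05 m/s and contact force between the fingers and filter_amber below 0.1 N), for 0.2 s.
5. the tray is shut over the stack (horizontal distance between filter_blue and seat below 0.012 m and z of filter_blue in the frame of seat between -0.001 and 0.007 m and angle between each of filter_blue, filter_green, filter_amber's own z axis and vertical below 0.12 rad and horizontal distance between filter_green and filter_blue below 0.01 m and z of filter_green in the frame of filter_blue between 0.012 and 0.02 m and horizontal distance between filter_amber and filter_green below 0.01 m and z of filter_amber in the frame of filter_green between 0.012 and 0.02 m and value of joint tray_arm below 0.06 rad), for 0.2 s.
6. the canister stands on the black spot in the tray, released (horizontal distance between canister and tray_spot below 0.015 m and z of canister in the frame of tray_spot between -0.005 and 0.006 m and angle between canister's own z axis and vertical below 0.15 rad and linear speed of canister below 0.05 m/s and contact force between the fingers and canister below 0.1 N), for 0.2 s.
At the end, for the whole second after the job is handed in: Blue filter flat on the seat, its centre within 12 mm of the seat's; green on blue and amber on green, each within 10 mm of the centre of the one below; tray shut to within 0.06 rad; canister upright on the tray's floor within 15 mm of the black spot's centre; all released and at rest (all of step 5 and horizontal distance between canister and tray_spot below 0.015 m and z of canister in the frame of tray_spot between -0.005 and 0.006 m and angle between canister's own z axis and vertical below 0.15 rad and linear speed of each of filter_blue, filter_green, filter_amber, canister below 0.03 m/s and velocity of joint tray_arm between -0.05 and 0.05 rad/s); the robot touches nothing.
It fails at once if the blue filter is dropped (moves faster than 0.7 m/s, as after a fall of 25 mm, without being held by the fingers) (linear speed of filter_blue above 0.7 m/s and contact force between the fingers and filter_blue below 0.1 N).
It fails at once if the green filter is dropped (moves faster than 0.7 m/s, as after a fall of 25 mm, without being held by the fingers) (linear speed of filter_green above 0.7 m/s and contact force between the fingers and filter_green below 0.1 N).
It fails at once if the amber filter is dropped (moves faster than 0.7 m/s, as after a fall of 25 mm, without being held by the fingers) (linear speed of filter_amber above 0.7 m/s and contact force between the fingers and filter_amber below 0.1 N).
It also fails if it takes over 144 s, if anything falls off the work surface, if the arm or the gripper's body presses on something with over 40 N, if the wrist force passes 120 N, or if a joint passes its speed limit or range.

### The arm

A 6-joint arm with a two-finger parallel gripper is mounted at the origin on the work surface. World frame = base frame: x ahead of the robot, y to its left, z up, the work surface at z = 0. Lengths are in mm, angles in rad, forces in N, time in s.
With the tool pointing down it reaches from about 400 to 825 mm from the base axis. Payload 7 kg.
Tool frame: the origin (TCP) lies on the mounting face of the last link; the fingertips stand 173 mm ahead of it and the grasp point (between the pads) lies 155 mm ahead of it; z points along the fingers, y is the line along which they close (so a half turn about z gives the same grasp; the last joint's range is limited). The gripper opens to 85 mm and grips with 20 to 120 N. Pads are 22 mm wide; open, the fingers measure 114 mm over their backs; the gripper's body (76 mm by 85 mm) begins 54 mm behind the grasp point. The pads swing forward as they close: fully open they stand 13 mm farther back than shut.
Start: joints at [1.476, 0.359, 0.012, 0, -1.224, -0.288], TCP at [252.132, 626.119, 404.702] pointing down, gripper open.
Joint ranges: [-3.07, 3.07], [-1.43, 2.12], [-1.02, 1.25], [-3.03, 1.67], [-3.05, -0], [-3.03, 3.03]. Speed limits (rad/s): [2.39, 2.39, 3.01, 3.14, 3.14, 3.14].

### API

Orientations are given as a unit quaternion [x, y, z, w].
In Python, from cell import readout, read_camera, arm, search_frame, regions_of gives the robot as it stands. The module is installed in compiled form; this text tells all that it offers.
- The arm moves only by the shell command python3 -m creep 'ROWS' [FORCE]. ROWS is JSON, one flat list of numbers, 7 for each row, row after row: the turn, a rotation vector about the tool's x, y, z in rad, then the shift along the tool's x, y, z in m, then the opening, from 0 (shut) to 1 (fully open). In form: [wx, wy, wz, x, y, z, claw, wx, wy, wz, x, y, z, claw, ...]. A call has 1 to 10 rows; each row shifts and turns the commanded pose from where the row before left it, along the tool's axes as they then stand; what a row does not reach is not made up. A row lasts 1/12 s, in which the tool goes at most 41.7 mm and 7.16 degrees, less where a joint would pass 70% of its speed; a pose out of reach is approached as far as the arm can. A call with a gripper value outside its range is refused whole. The fingers move at their own pace and stop on an object; FORCE is the grip in N (left out, the last holds). Time passes only in rows, so rows that do not move let the fingers close. It gives the time, the measured TCP pose, the force, the opening and the grip force at its end, in the units of the state.
- readout.get_state(): the state, without advancing time (a new reading comes with each control period).
- read_camera(name): name is "scene" or "top" or "wrist"; returns a dict with "pixels" (384x512x3 uint8, blue, green, red), "K" (3x3 intrinsics, pixels), "R" (3x3) and "t" (3): a world point X has camera coordinates R X + t. Camera axes: x right, y down, z forward; pixel columns grow to the right and rows downward; lengths in mm; the calibration is good to about 2 mm. A picture is of the moment at which its call begins. There is no depth.
- arm.sign_off(): hands the job in; it is judged then, once.
Trained networks look in the newest picture that a camera, given by its name, has taken for a name from the list of things; names that differ only in an ending like _2 or _b are one class to them, and where a whole thing is asked for, a point or a joint stands for the part that bears it (a point fixed in the world has none). Each returns a list of dicts, best first, with "confidence" (0 to 1); they miss things now and then, are a little off and sometimes report something else, mostly with a low value. They report only what shows in the picture. A call takes as long as a camera call. They do not tell look-alikes from the thing itself.
- search_frame(camera, label): "extent" ([left, top, right, bottom] in pixels, round what is visible of it).
- regions_of(camera, label): "region" (384x512 bool, what is visible of it) and "extent" ([left, top, right, bottom] in pixels, round what is visible of it).
The state is a dict: "clock": time; "q": joint angles; "joint_velocities": joint speeds; "joint_torque": joint torques, N m; "eef_pos": TCP position; "orientation": TCP orientation; "contact_force": force on the tool from outside, world axes, zero at the start; "ft_torque": the same for the moment, N m; "grip_width": finger opening in mm; "grip_force": force on a finger pad.
Only numpy, scipy, OpenCV 4.12 (cv2) and the standard library are available. Lean on these libraries where they do the work, as an engineer would, in place of code of your own. Each camera call takes 0.05 s, during which the arm holds its last target. There are 200 camera calls.

## Working session

There is one attempt and no reset: what is moved stays moved. The work goes in short steps, Python scripts to look and compute and a shell command to move; the robot and the scene stay as the last step left them, time stands still between calls to the robot, and variables do not carry over. Pictures are saved under pics/ and viewed, at most 19 in all, crops included, and the job is handed in when it is done.

```bash
mkdir -p pics; cat > h.py <<'E'
import numpy as np, cv2
from cell import readout, read_camera, arm, search_frame, regions_of
from scipy.spatial.transform import Rotation as Rn
def ray(c,u,v,z):
    K,R,t=[np.array(c[k],float) for k in("K","R","t")]; t=t.ravel()
    o=-R.T@t; d=R.T@np.linalg.inv(K)@[u,v,1]; return o+d*(z-o[2])/d[2]
def proj(c,X):
    K,R,t=[np.array(c[k],float) for k in("K","R","t")]; p=K@(R@np.array(X,float)+t.ravel()); return p[:2]/p[2]
def st():
    s=readout.get_state(); print(round(s["clock"],2),np.round(s["eef_pos"],1),np.round(Rn.from_quat(s["orientation"]).as_matrix(),3).tolist(),np.round(s["contact_force"],1),round(float(s["grip_width"]),1),s["grip_force"]); return s
E
python3 - <<'E'
from h import *
st()
ims=[]
for n in("top","scene","wrist"):
    c=read_camera(n); cv2.imwrite(f"pics/{n}0.png",c["pixels"]); print(n,np.round(c["K"],1).tolist(),np.round(c["R"],3).tolist(),np.round(c["t"],1).tolist())
    for l in("filter_blue","filter_green","filter_amber","canister","case","seat","tray_handle","tray_spot","tray_arm"):
        for d in search_frame(n,l)[:5]:
            e=np.array(d["extent"]); print(l,round(d["confidence"],2),np.round(e,1),np.round(ray(c,(e[0]+e[2])/2,(e[1]+e[3])/2,16)[:2]))
E
```

```text
0.0 [252.  626.  403.8] [[0.928, -0.374, -0.0], [-0.374, -0.928, -0.002], [0.0, 0.002, -1.0]] [-0.3 -0.3 -0.6] 85.5 0.0
top [[401.6, 0.0, 257.1], [0.0, 401.6, 189.7], [0.0, 0.0, 1.0]] [[-0.002, -1.0, -0.016], [-0.994, 0.004, -0.114], [0.114, 0.016, -0.993]] [-133.3, 520.7, 904.0]
filter_blue 0.72 [377.8 238.  390.1 250.9] [ 394. -427.]
filter_blue 0.69 [331.5 214.7 357.7 232.3] [ 442. -338.]
filter_blue 0.42 [303.5 242.3 319.4 259.3] [ 379. -260.]
filter_green 0.69 [288.7 174.5 312.6 197.3] [ 530. -237.]
filter_green 0.46 [332.4 165.5 352.9 181.9] [ 559. -336.]
filter_amber 0.54 [249.1 132.2 271.5 156.1] [ 631. -142.]
canister 0.69 [331.7 163.1 352.  182.8] [ 561. -334.]
case 0.75 [100.4 140.6 191.  230.9] [532. 129.]
case 0.28 [ 97.6 138.7 182.5 225.9] [540. 143.]
tray_handle 0.82 [ 98.7 143.5 181.4 228.8] [531. 143.]
tray_spot 0.64 [101.4 142.8 187.1 229.1] [532. 133.]
tray_arm 0.89 [ 95.9 143.3 184.  226.2] [535. 143.]
tray_arm 0.64 [248.2 132.  269.6 153.2] [ 635. -139.]
scene [[452.9, 0.0, 252.6], [0.0, 452.9, 193.2], [0.0, 0.0, 1.0]] [[0.764, 0.646, -0.002], [0.477, -0.567, -0.672], [-0.435, 0.512, -0.741]] [-292.0, -248.6, 1434.4]
filter_blue 0.54 [169.8 244.8 187.8 269.4] [ 448. -343.]
filter_green 0.71 [276.2 114.5 369.8 200.4] [513. 153.]
filter_green 0.56 [231.8 240.2 247.7 260.3] [ 543. -237.]
filter_amber 0.56 [288.7 235.3 305.4 259.5] [ 641. -144.]
canister 0.78 [211.  266.3 226.9 288.9] [ 557. -323.]
canister 0.31 [278.1 118.9 364.  179.8] [490. 177.]
case 0.82 [275.9 118.  369.5 200.4] [517. 146.]
tray_handle 0.98 [277.2 122.6 366.9 182.8] [500. 167.]
tray_spot 0.94 [278.9 118.4 368.2 184.5] [501. 174.]
tray_spot 0.41 [231.1 240.7 245.9 258.4] [ 540. -237.]
tray_arm 0.98 [278.7 118.6 369.2 184.1] [501. 175.]
wrist [[313.3, 0.0, 255.5], [0.0, 313.3, 185.4], [0.0, 0.0, 1.0]] [[-0.374, -0.927, 0.001], [-0.888, 0.359, 0.286], [-0.266, 0.106, -0.958]] [674.2, -37.7, 380.5]
```

View pics/top0.png

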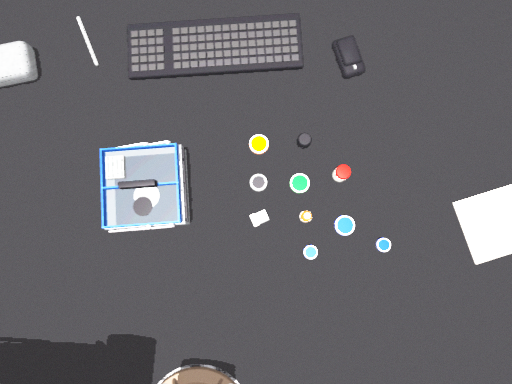

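View pics/scene0.png

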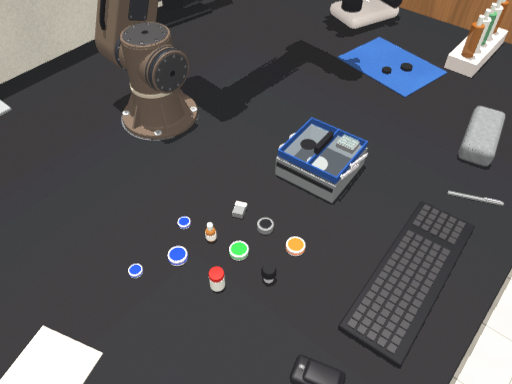

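```bash
cat >> h.py <<'E'
def plan(x,y,z,deg,n,p0=None,R0=None):
    """constant row for n rows; deg = world heading of tool y; tool z down. (x,y,z) TCP mm"""
    s=readout.get_state()
    p0=np.array(s["eef_pos"],float) if p0 is None else np.array(p0,float)
    R0=Rn.from_quat(s["orientation"]).as_matrix() if R0 is None else R0
    a=np.radians(deg); Y=np.array([np.cos(a),np.sin(a),0]); Z=np.array([0,0,-1.]); R1=np.c_[np.cross(Y,Z),Y,Z]
    w=Rn.from_matrix(R0.T@R1).as_rotvec()/n; D=Rn.from_rotvec(w).as_matrix()
    S=sum(np.linalg.matrix_power(D,k) for k in range(n))
    p=np.linalg.solve(S,R0.T@(np.array([x,y,z])-p0))/1000
    print("n",n,"w",np.round(w,4).tolist(),"p",np.round(p,4).tolist(),"mm/row",round(float(np.linalg.norm(p)*1000),1))
    return np.array([x,y,z],float),R1
E
python3 - <<'E'
from h import *
plan(532,143,430,-178,20)
plan(532,143,430,2,20)
E
```

```text
n 20 w [0.0, 0.0, 0.0577] p [0.0293, 0.0034, -0.0013] mm/row 29.5
n 20 w [-0.0, 0.0, -0.0994] p [-0.0012, 0.0331, -0.0013] mm/row 33.1
```

```bash
R='' ; python3 -m creep '[0,0,0.0577,0.0293,0.0034,-0.0013,1,0,0,0.0577,0.0293,0.0034,-0.0013,1,0,0,0.0577,0.0293,0.0034,-0.0013,1,0,0,0.0577,0.0293,0.0034,-0.0013,1,0,0,0.0577,0.0293,0.0034,-0.0013,1,0,0,0.0577,0.0293,0.0034,-0.0013,1,0,0,0.0577,0.0293,0.0034,-0.0013,1,0,0,0.0577,0.0293,0.0034,-0.0013,1,0,0,0.0577,0.0293,0.0034,-0.0013,1,0,0,0.0577,0.0293,0.0034,-0.0013,1]' 40
python3 -m creep '[0,0,0.0577,0.0293,0.0034,-0.0013,1,0,0,0.0577,0.0293,0.0034,-0.0013,1,0,0,0.0577,0.0293,0.0034,-0.0013,1,0,0,0.0577,0.0293,0.0034,-0.0013,1,0,0,0.0577,0.0293,0.0034,-0.0013,1,0,0,0.0577,0.0293,0.0034,-0.0013,1,0,0,0.0577,0.0293,0.0034,-0.0013,1,0,0,0.0577,0.0293,0.0034,-0.0013,1,0,0,0.0577,0.0293,0.0034,-0.0013,1,0,0,0.0577,0.0293,0.0034,-0.0013,1]'
python3 - <<'E'
from h import *
st()
c=read_camera("wrist"); im=c["pixels"]; cv2.imwrite("pics/w1.png",cv2.resize(im,(768,576),interpolation=cv2.INTER_CUBIC))
np.savez("w1.npz",**{k:np.array(c[k]) for k in("pixels","K","R","t")})
print("cam",np.round(ray(c,256,190,0)))
E
```

```text
clock: 2.33
eef_pos: [464.3, 425.0, 417.7]
orientation: [0.886, -0.463, 0.0, -0.0]
contact_force: [1.2, 1.0, 0.8]
grip_width: 85.5
grip_force: 0.0
clock: 3.17
eef_pos: [531.4, 141.8, 430.8]
orientation: [0.718, -0.696, 0.0, -0.0]
contact_force: [0.4, 0.7, 0.1]
grip_width: 85.4
grip_force: 0.0
3.17 [531.4 141.8 430.8] [[0.031, -1.0, 0.0], [-1.0, -0.031, 0.0], [-0.0, -0.0, -1.0]] [0.4 0.7 0.1] 85.4 0.0
cam [529. 194.   0.]
```

View pics/w1.png

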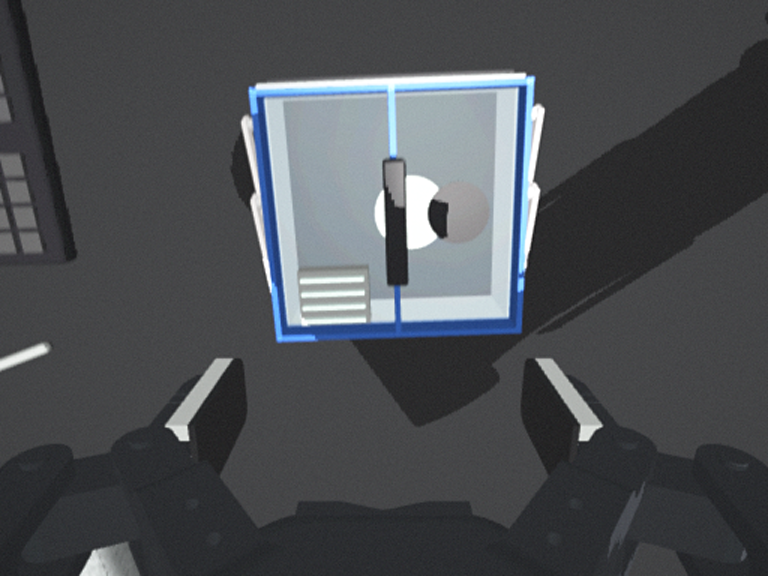

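The wrist view shows the tray from above: rim corners (250,90), (534,78), (521,331), (277,341). The handle runs (395,158)–(397,285), and the spot is at (462,212).

```bash
python3 - <<'E'
from h import *
c=np.load("w1.npz")
P=lambda u,v,z: ray(c,(u+.5)/1.5-.5,(v+.5)/1.5-.5,z)
cs=[P(*q,88) for q in[(250,90),(534,78),(521,331),(277,341)]]
for q in cs: print(np.round(q,1))
m=np.mean(cs,0); print("tray ctr",np.round(m,1),"sides",[round(np.linalg.norm(cs[i]-cs[(i+1)%4]),1) for i in range(4)],"yaw",[round(np.degrees(np.arctan2(*(cs[0]-cs[1])[1::-1])),1),round(np.degrees(np.arctan2(*(cs[3]-cs[0])[1::-1])),1)])
hsv=cv2.cvtColor(c["pixels"],cv2.COLOR_BGR2HSV)
a,b=P(395,159,110),P(397,285,110); print("handle",np.round(a,1),np.round(b,1),np.round((a+b)/2,1),np.linalg.norm(a-b), np.degrees(np.arctan2(*(b-a)[1::-1])))
print("spot",np.round(P(461,212,69),1),"seat(refracted no)",np.round(P(407,212,9),1))
w=(c["pixels"].min(2)>170).astype(np.uint8)
E
```

```text
[617.5  42.2  88. ]
[442.3  30.   88. ]
[431.1 198.   88. ]
[606.5 211.1  88. ]
tray ctr [524.3 120.3  88. ] sides [np.float64(175.6), np.float64(168.4), np.float64(175.9), np.float64(169.2)] yaw [np.float64(4.0), np.float64(93.7)]
handle [526.6  80.1 110. ] [522.3 159.2 110. ] [524.5 119.6 110. ] 79.24184168176653 93.0793426862381
spot [477.6 116.6  69. ] seat(refracted no) [512.4 126.7   9. ]
```

```bash
python3 - <<'E'
from h import *
p,R=plan(524.3,120,330,-176.2,6)
plan(524.3,120,255,-176.2,4,p,R)
q=np.r_[0,np.linspace(.07,2.07,20)]
y=.1*np.sin(q-1.222);z=.1*np.cos(q-1.222)
print([f"{-a:.4f},0,{-b:.4f}" for a,b in zip(np.diff(y),np.diff(z))])
E
```

```text
n 6 w [0.0, -0.0001, -0.0068] p [0.003, 0.0012, 0.0169] mm/row 17.2
n 4 w [0.0, 0.0, 0.0] p [0.0, 0.0, 0.0188] mm/row 18.8
['-0.0026,0,-0.0065', '-0.0048,0,-0.0094', '-0.0057,0,-0.0088', '-0.0066,0,-0.0082', '-0.0075,0,-0.0074', '-0.0082,0,-0.0066', '-0.0088,0,-0.0057', '-0.0094,0,-0.0047', '-0.0098,0,-0.0037', '-0.0102,0,-0.0027', '-0.0104,0,-0.0016', '-0.0105,0,-0.0005', '-0.0105,0,0.0006', '-0.0104,0,0.0017', '-0.0101,0,0.0028', '-0.0098,0,0.0038', '-0.0093,0,0.0049', '-0.0088,0,0.0058', '-0.0081,0,0.0067', '-0.0074,0,0.0075']
```

```bash
python3 -m creep '[0,0,-0.0068,0.003,0.0012,0.0169,0.6,0,0,-0.0068,0.003,0.0012,0.0169,0.6,0,0,-0.0068,0.003,0.0012,0.0169,0.6,0,0,-0.0068,0.003,0.0012,0.0169,0.6,0,0,-0.0068,0.003,0.0012,0.0169,0.6,0,0,-0.0068,0.003,0.0012,0.0169,0.6,0,0,0,0,0,0.0188,0.6,0,0,0,0,0,0.0188,0.6,0,0,0,0,0,0.0188,0.6,0,0,0,0,0,0.0188,0.6]' 40 
python3 -m creep '[0,0,0,0,0,0,0.6,0,0,0,0,0,0,0,0,0,0,0,0,0,0,0,0,0,0,0,0,0,0,0,0,0,0,0,0,0,0,0,0,0,0,0]' 40; python3 -c "
from h import *; st(); c=read_camera('wrist'); cv2.imwrite('pics/w2.png',c['pixels'])"
```

```text
clock: 4.05
eef_pos: [525.1, 124.9, 253.5]
orientation: [0.733, -0.68, 0.0, -0.0]
contact_force: [-1.1, 1.0, 0.0]
grip_width: 51.0
grip_force: 0.0
clock: 4.55
eef_pos: [524.7, 125.0, 255.5]
orientation: [0.733, -0.68, -0.0, -0.0]
contact_force: [-5.8, 1.1, 5.3]
grip_width: 12.9
grip_force: 41.1
4.55 [524.7 125.  255.5] [[0.074, -0.997, 0.0], [-0.997, -0.074, 0.001], [-0.001, -0.0, -1.0]] [-5.8  1.1  5.3] 12.9 41.10492467880249
```

View pics/w2.png

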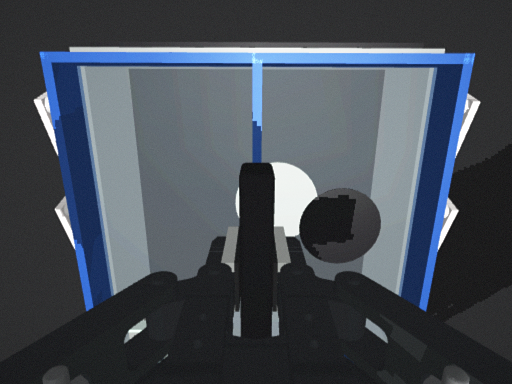

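The pads hold the handle (about 41 N grip), seen at (257,240). Swinging the tray over.

```bash
python3 -m creep '[0,0,0,-0.0026,0,-0.0065,0,0,0,0,-0.0048,0,-0.0094,0,0,0,0,-0.0057,0,-0.0088,0,0,0,0,-0.0066,0,-0.0082,0,0,0,0,-0.0075,0,-0.0074,0,0,0,0,-0.0082,0,-0.0066,0,0,0,0,-0.0088,0,-0.0057,0,0,0,0,-0.0094,0,-0.0047,0,0,0,0,-0.0098,0,-0.0037,0,0,0,0,-0.0102,0,-0.0027,0]'
python3 -m creep '[0,0,0,-0.0104,0,-0.0016,0,0,0,0,-0.0105,0,-0.0005,0,0,0,0,-0.0105,0,0.0006,0,0,0,0,-0.0104,0,0.0017,0,0,0,0,-0.0101,0,0.0028,0,0,0,0,-0.0098,0,0.0038,0,0,0,0,-0.0093,0,0.0049,0,0,0,0,-0.0088,0,0.0058,0,0,0,0,-0.0081,0,0.0067,0,0,0,0,-0.0074,0,0.0075,0]'
python3 -m creep '[0,0,0,0,0,0,0,0,0,0,0,0,0,0,0,0,0,0,0,0,0.6,0,0,0,0,0,0,0.6,0,0,0,0,0,0,0.6,0,0,0,0,0,0,0.6]'
```

```text
clock: 5.43
eef_pos: [519.4, 199.1, 319.4]
orientation: [0.733, -0.68, 0.0, -0.0]
contact_force: [-3.4, -3.1, 1.9]
grip_width: 13.3
grip_force: 41.1
clock: 6.27
eef_pos: [512.5, 295.1, 285.8]
orientation: [0.733, -0.68, -0.0, -0.001]
contact_force: [-4.2, 1.9, 1.0]
grip_width: 13.2
grip_force: 40.8
clock: 6.77
eef_pos: [512.7, 293.2, 285.8]
orientation: [0.733, -0.68, 0.0, 0.0]
contact_force: [-0.2, 0.2, -0.6]
grip_width: 51.2
grip_force: 0.0
```

```bash
python3 - <<'E'
from h import *
p,R=plan(512.7,293.2,400,-176.2,4)
p,R=plan(520,110,430,-176.2,6,p,R)
plan(530,-290,430,-176.2,12,p,R)
E
```

```text
n 4 w [0.0, -0.0001, 0.0021] p [0.0, -0.0, -0.0286] mm/row 28.6
n 6 w [0.0, 0.0, 0.0] p [0.0305, 0.0008, -0.005] mm/row 31.0
n 12 w [0.0, 0.0, 0.0] p [0.0333, 0.0014, 0.0] mm/row 33.3
```

```bash
python3 -m creep '[0,0,0.0021,0,0,-0.0286,0.6,0,0,0.0021,0,0,-0.0286,0.6,0,0,0.0021,0,0,-0.0286,0.6,0,0,0.0021,0,0,-0.0286,0.6,0,0,0,0.0305,0.0008,-0.005,0.6,0,0,0,0.0305,0.0008,-0.005,0.6,0,0,0,0.0305,0.0008,-0.005,0.6,0,0,0,0.0305,0.0008,-0.005,0.6,0,0,0,0.0305,0.0008,-0.005,1,0,0,0,0.0305,0.0008,-0.005,1]'
python3 -m creep '[0,0,0,0,0,0,1,0,0,0,0,0,0,1]'
python3 - <<'E'
from h import *
c=read_camera("wrist"); np.savez("w3.npz",**{k:np.array(c[k]) for k in("pixels","K","R","t")})
cv2.imwrite("pics/w3.png",c["pixels"])
for d in regions_of("wrist","seat")[:2]:
    m=d["region"].astype(np.uint8); k=max(cv2.findContours(m,0,1)[0],key=cv2.contourArea); e=cv2.fitEllipse(k); print(d["confidence"],d["extent"],e,np.round(ray(c,*e[0],9),1))
E
python3 -m creep '[0,0,0,0.0333,0.0014,0,1,0,0,0,0.0333,0.0014,0,1,0,0,0,0.0333,0.0014,0,1,0,0,0,0.0333,0.0014,0,1,0,0,0,0.0333,0.0014,0,1,0,0,0,0.0333,0.0014,0,1,0,0,0,0.0333,0.0014,0,1,0,0,0,0.0333,0.0014,0,1,0,0,0,0.0333,0.0014,0,1,0,0,0,0.0333,0.0014,0,1]'
python3 -m creep '[0,0,0,0.0333,0.0014,0,1,0,0,0,0.0333,0.0014,0,1,0,0,0,0,0,0,1,0,0,0,0,0,0,1]'
python3 - <<'E'
from h import *
st()
c=read_camera("wrist"); np.savez("w4.npz",**{k:np.array(c[k]) for k in("pixels","K","R","t")})
cv2.imwrite("pics/w4.png",c["pixels"])
for l in("filter_blue","filter_green","filter_amber","canister"):
  for d in regions_of("wrist",l)[:3]:
    m=d["region"].astype(np.uint8); k=max(cv2.findContours(m,0,1)[0],key=cv2.contourArea); e=cv2.fitEllipse(k); z=50 if l=="canister" else 16
    print(l,round(d["confidence"],2),np.round(d["extent"]),np.round(e[1],1),np.round(e[0],1),np.round(ray(c,*e[0],z/2),1),np.round(ray(c,*e[0],z),1))
E
```

```text
clock: 7.6
eef_pos: [519.6, 108.8, 430.8]
orientation: [0.73, -0.683, 0.0, -0.0]
contact_force: [1.6, 0.4, 1.0]
grip_width: 73.3
grip_force: 0.0
clock: 7.77
eef_pos: [519.9, 108.8, 431.0]
orientation: [0.729, -0.684, 0.0, -0.001]
contact_force: [-0.1, -0.4, -1.0]
grip_width: 85.3
grip_force: 0.0
0.61 [239.7, 147.8, 286.4, 190.4] ((262.92010498046875, 167.2577667236328), (44.56011199951172, 45.74545669555664), 82.38871765136719) [509.7 127.4   9. ]
clock: 8.7
eef_pos: [528.5, -223.5, 430.0]
orientation: [0.731, -0.683, -0.0, 0.0]
contact_force: [1.2, 1.2, 0.1]
grip_width: 85.6
grip_force: 0.0
clock: 9.03
eef_pos: [530.1, -290.2, 429.2]
orientation: [0.73, -0.684, -0.001, 0.001]
contact_force: [0.4, 0.4, -0.3]
grip_width: 85.4
grip_force: 0.0
9.03 [ 530.1 -290.2  429.2] [[0.065, -0.998, -0.002], [-0.998, -0.065, 0.0], [-0.0, 0.002, -1.0]] [ 0.4  0.4 -0.3] 85.4 0.0
filter_blue 0.77 [358. 170. 384. 194.] [23.2 25.3] [371.3 182.9] [ 376.5 -260.1    8. ] [ 379.7 -262.2   16. ]
filter_blue 0.75 [315.  97. 352. 136.] [36.3 38.8] [332.7 116.9] [ 437.9 -340.4    8. ] [ 439.9 -340.8   16. ]
filter_blue 0.57 [365.  26. 398.  58.] [28.6 32.6] [382.1  40.1] [ 393.1 -429.6    8. ] [ 396.  -428.3   16. ]
filter_green 0.88 [227. 177. 262. 209.] [34.1 34.5] [246. 193.] [ 538.4 -236.     8. ] [ 538.3 -238.7   16. ]
filter_amber 0.63 [166. 239. 191. 271.] [29.1 34.8] [175.9 254.1] [ 630.9 -140.4    8. ] [ 629. -145.   16.]
canister 0.76 [219. 103. 251. 134.] [29.6 31.8] [231.8 118.7] [ 559.9 -331.8   25. ] [ 558.2 -333.9   50. ]
```

View pics/w3.png

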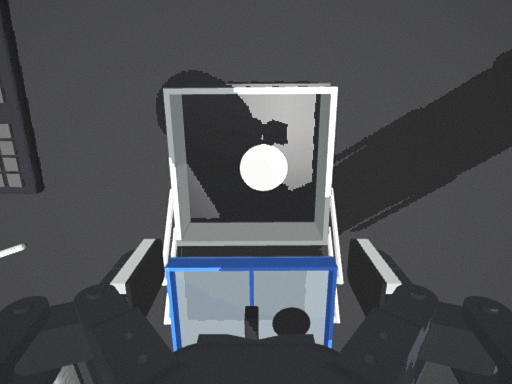

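View pics/w4.png

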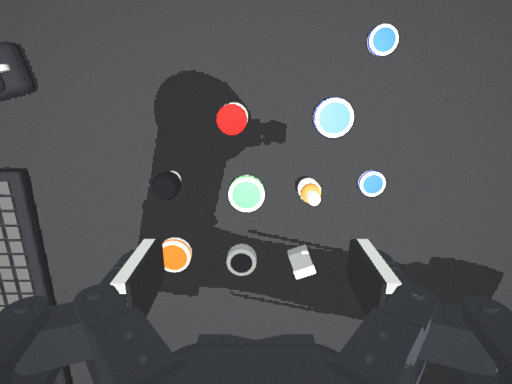

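Picture w3: open tray at the bottom, seat at (264,167) in the open compartment. Picture w4: largest blue at (333,117), green at (246,193), amber at (176,254), canister at (232,119); smaller blues at (371,183) and (382,40).

```bash
cat >> h.py <<'E'
def look(l,z,near,name):
    c=read_camera("wrist"); cv2.imwrite(f"pics/{name}.png",c["pixels"])
    for d in regions_of("wrist",l)[:4]:
        k=max(cv2.findContours(d["region"].astype(np.uint8),0,1)[0],key=cv2.contourArea)
        if len(k)<6: continue
        (u,v),r=cv2.minEnclosingCircle(k); e=cv2.fitEllipse(k); P=ray(c,*e[0],z)
        if np.hypot(*(P[:2]-near))<60: print(l,round(d["confidence"],2),"px",np.round(e[0]),np.round(e[1]),"P",np.round(P,1),"circ",np.round(ray(c,u,v,z),1))
    return c
E
python3 - <<'E'
from h import *
p,R=plan(439.5,-341,290,-176.2,7)
E
```

```text
n 7 w [-0.0, 0.0, 0.0003] p [0.0067, 0.0134, 0.0201] mm/row 25.0
```

```bash
python3 -m creep '[0,0,0,0.0067,0.0134,0.0201,0.75,0,0,0,0.0067,0.0134,0.0201,0.75,0,0,0,0.0067,0.0134,0.0201,0.75,0,0,0,0.0067,0.0134,0.0201,0.75,0,0,0,0.0067,0.0134,0.0201,0.75,0,0,0,0.0067,0.0134,0.0201,0.75,0,0,0,0.0067,0.0134,0.0201,0.75,0,0,0,0,0,0,0.75,0,0,0,0,0,0,0.75]'
python3 - <<'E'
from h import *
st(); look("filter_blue",14,(439,-341),"w5")
E
```

```text
clock: 10.03
eef_pos: [438.8, -341.9, 289.4]
orientation: [0.73, -0.683, -0.001, 0.0]
contact_force: [0.9, -0.1, 1.1]
grip_width: 64.1
grip_force: 0.0
10.03 [ 438.8 -341.9  289.4] [[0.067, -0.998, -0.002], [-0.998, -0.067, 0.0], [-0.001, 0.002, -1.0]] [ 0.9 -0.1  1.1] 64.1 0.0
filter_blue 0.85 px [256. 186.] [55. 56.] P [ 438.3 -341.4   14. ] circ [ 438.  -341.4   14. ]
```

View pics/w5.png

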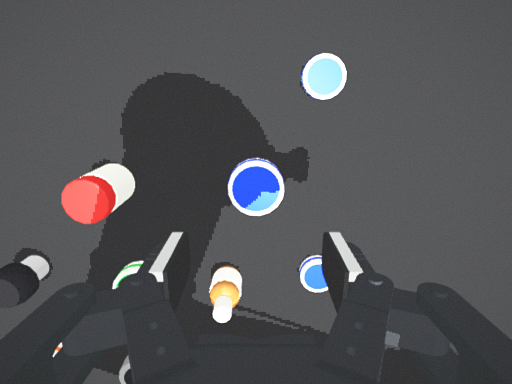

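Blue is centred at (256,186), exactly under the tool; the surroundings are clear. Descend and grip.

```bash
python3 -m creep '[0,0,0,0,0,0.022,0.75,0,0,0,0,0,0.022,0.75,0,0,0,0,0,0.022,0.75,0,0,0,0,0,0.022,0.75,0,0,0,0,0,0.016,0.75,0,0,0,0,0,0.01,0.75,0,0,0,0,0,0,0.75,0,0,0,0,0,0,0.75]' 40
python3 -m creep '[0,0,0,0,0,0,0.3,0,0,0,0,0,0,0.3,0,0,0,0,0,0,0.3,0,0,0,0,0,0,0.3,0,0,0,0,0,0,0.3]' 40
```

```text
clock: 10.8
eef_pos: [440.0, -342.3, 176.4]
orientation: [0.731, -0.683, 0.0, -0.0]
contact_force: [0.1, -0.6, -0.2]
grip_width: 63.9
grip_force: 0.0
clock: 11.22
eef_pos: [439.8, -342.6, 177.6]
orientation: [0.73, -0.683, 0.001, -0.001]
contact_force: [-1.4, 2.7, 7.0]
grip_width: 43.8
grip_force: 40.3
```

```bash
python3 -m creep '[0,0,0,0,0,-0.01,0.3,0,0,0,0,0,-0.02,0.3,0,0,0,0,0,-0.03,0.3,0,0,0,0,0,-0.03,0.3,0,0,0,0,0,-0.02,0.3,0,0,0,0,0,0,0.3]'
python3 - <<'E'
from h import *
st()
p,R=plan(509.7,126.5,280,-176.2,16)
plan(509.7,126.5,188,-176.2,8,p,R)
E
```

```text
clock: 11.72
eef_pos: [440.3, -343.2, 291.9]
orientation: [0.73, -0.683, 0.004, -0.001]
contact_force: [0.9, -0.3, -0.2]
grip_width: 44.3
grip_force: 41.0
11.72 [ 440.3 -343.2  291.9] [[0.067, -0.998, 0.008], [-0.998, -0.067, -0.004], [0.004, -0.008, -1.0]] [ 0.9 -0.3 -0.2] 44.3 40.95035433769226
n 16 w [-0.0005, -0.0003, 0.0001] p [-0.029, -0.0063, 0.0007] mm/row 29.7
n 8 w [0.0, 0.0, 0.0] p [0.0, 0.0, 0.0115] mm/row 11.5
```

```bash
python3 -m creep '[0,0,0,-0.029,-0.0063,0.0007,0.3,0,0,0,-0.029,-0.0063,0.0007,0.3,0,0,0,-0.029,-0.0063,0.0007,0.3,0,0,0,-0.029,-0.0063,0.0007,0.3,0,0,0,-0.029,-0.0063,0.0007,0.3,0,0,0,-0.029,-0.0063,0.0007,0.3,0,0,0,-0.029,-0.0063,0.0007,0.3,0,0,0,-0.029,-0.0063,0.0007,0.3,0,0,0,-0.029,-0.0063,0.0007,0.3,0,0,0,-0.029,-0.0063,0.0007,0.3]'
python3 -m creep '[0,0,0,-0.029,-0.0063,0.0007,0.3,0,0,0,-0.029,-0.0063,0.0007,0.3,0,0,0,-0.029,-0.0063,0.0007,0.3,0,0,0,-0.029,-0.0063,0.0007,0.3,0,0,0,-0.029,-0.0063,0.0007,0.3,0,0,0,-0.029,-0.0063,0.0007,0.3,0,0,0,0,0,0,0.3,0,0,0,0,0,0,0.3]'
python3 - <<'E'
from h import *
s=st(); c=look("filter_blue",280-173,(509,127),"w6")
p,R=plan(509.7,126.5,230,-176.2,4); plan(509.7,126.5,188,-176.2,5,p,R)
E
```

```text
clock: 12.55
eef_pos: [482.5, -47.6, 279.6]
orientation: [0.73, -0.683, 0.0, -0.001]
contact_force: [0.5, -0.1, -0.9]
grip_width: 43.7
grip_force: 41.0
clock: 13.22
eef_pos: [508.9, 128.5, 275.0]
orientation: [0.731, -0.682, 0.0, -0.0]
contact_force: [-0.6, -0.9, -0.9]
grip_width: 43.9
grip_force: 41.0
13.22 [508.9 128.5 275. ] [[0.069, -0.998, 0.0], [-0.998, -0.069, 0.0], [-0.0, -0.0, -1.0]] [-0.6 -0.9 -0.9] 43.9 40.951019525527954
filter_blue 0.84 px [255. 254.] [95. 96.] P [509.  131.5 107. ] circ [508.9 131.4 107. ]
n 4 w [0.0, 0.0, 0.0001] p [0.0001, -0.0003, 0.0112] mm/row 11.2
n 5 w [0.0, 0.0, 0.0] p [0.0, 0.0, 0.0084] mm/row 8.4
```

View pics/w6.png

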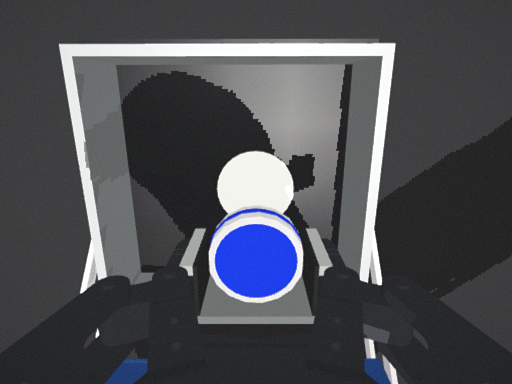

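```bash
python3 -m creep '[0,0,0,0.002,-0.0008,0.0165,0.3,0,0,0,0,0,0.0165,0.3,0,0,0,0,0,0.0165,0.3,0,0,0,0,0,0.0165,0.3,0,0,0,0,0,0.01,0.3,0,0,0,0,0,0.006,0.3,0,0,0,0,0,0.0035,0.3,0,0,0,0,0,0.001,0.3,0,0,0,0,0,0,0.3,0,0,0,0,0,0,0.3]'
python3 -m creep '[0,0,0,0,0,0,0.3]'
```

```text
clock: 14.15
eef_pos: [510.1, 125.4, 188.8]
orientation: [0.73, -0.683, 0.0, -0.001]
contact_force: [-0.6, 1.2, -0.6]
grip_width: 43.9
grip_force: 41.0
clock: 14.23
eef_pos: [510.1, 125.4, 188.8]
orientation: [0.73, -0.683, 0.0, -0.001]
contact_force: [0.1, 0.9, -1.0]
grip_width: 44.4
grip_force: 41.0
```

```bash
for i in 1 2; do python3 -m creep '[0,0,0,0,0,0.001,0.3,0,0,0,0,0,0,0.3]' | grep -E "eef|contact"; done
```

```text
eef_pos: [509.9, 125.4, 187.4]
contact_force: [-0.9, -0.3, -0.5]
eef_pos: [509.9, 125.4, 186.6]
contact_force: [-2.7, 0.6, 5.3]
```

Contact at 186.6 as predicted. Release, retreat, and look.

```bash
python3 -m creep '[0,0,0,0,0,0,0.6,0,0,0,0,0,0,0.68,0,0,0,0,0,0,0.68,0,0,0,0,0,-0.005,0.68,0,0,0,0,0,-0.015,0.68,0,0,0,0,0,-0.025,0.68,0,0,0,0,0,-0.03,0.68,0,0,0,0,0,-0.03,0.68,0,0,0,0,0,0,0.68,0,0,0,0,0,0,0.68]'
python3 - <<'E'
from h import *
s=st(); c=look("filter_blue",24,(509,127),"w7")
look("seat",9,(509,127),"w7")
p,R=plan(538.3,-237,290,-176.2,14)
E
```

```text
clock: 15.4
eef_pos: [510.3, 125.6, 293.4]
orientation: [0.73, -0.683, 0.001, -0.002]
contact_force: [-0.3, 0.1, -0.3]
grip_width: 57.7
grip_force: 0.0
15.4 [510.3 125.6 293.4] [[0.066, -0.998, 0.004], [-0.998, -0.066, 0.003], [-0.002, -0.004, -1.0]] [-0.3  0.1 -0.3] 57.7 0.0
filter_blue 0.75 px [257. 189.] [57. 58.] P [510.2 126.7  24. ] circ [510.4 126.9  24. ]
seat 0.73 px [255. 187.] [66. 67.] P [509.7 128.3   9. ] circ [509.6 126.9   9. ]
n 14 w [0.0001, -0.0001, -0.0] p [0.0259, -0.0003, 0.0] mm/row 25.9
```

View pics/w7.png

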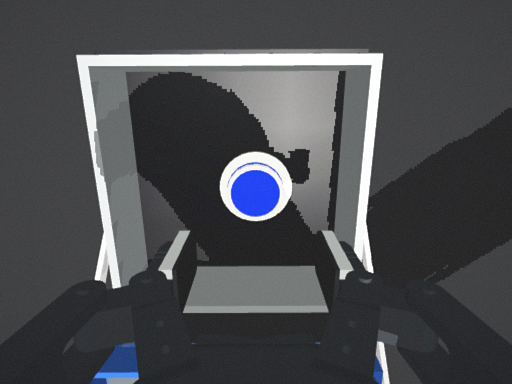

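Blue at (256,188) sits concentrically on the white seat. On to green.

```bash
python3 -m creep '[0,0,0,0.0259,-0.0003,0,0.68,0,0,0,0.0259,-0.0003,0,0.68,0,0,0,0.0259,-0.0003,0,0.68,0,0,0,0.0259,-0.0003,0,0.68,0,0,0,0.0259,-0.0003,0,0.68,0,0,0,0.0259,-0.0003,0,0.68,0,0,0,0.0259,-0.0003,0,0.68,0,0,0,0.0259,-0.0003,0,0.68,0,0,0,0.0259,-0.0003,0,0.68,0,0,0,0.0259,-0.0003,0,0.68]' >/dev/null
python3 -m creep '[0,0,0,0.0259,-0.0003,0,0.68,0,0,0,0.0259,-0.0003,0,0.68,0,0,0,0.0259,-0.0003,0,0.68,0,0,0,0.0259,-0.0003,0,0.68,0,0,0,0,0,0,0.68,0,0,0,0,0,0,0.68]'
python3 - <<'E'
from h import *
s=st(); c=look("filter_green",14,(538,-237),"w8")
E
```

```text
clock: 16.93
eef_pos: [537.7, -237.4, 289.5]
orientation: [0.729, -0.684, -0.001, 0.001]
contact_force: [-0.5, 0.7, -0.8]
grip_width: 58.3
grip_force: 0.0
16.93 [ 537.7 -237.4  289.5] [[0.064, -0.998, -0.003], [-0.998, -0.064, 0.0], [-0.001, 0.003, -1.0]] [-0.5  0.7 -0.8] 58.3 0.0
filter_green 0.71 px [254. 186.] [54. 56.] P [ 538.4 -237.5   14. ] circ [ 538.5 -237.6   14. ]
```

View pics/w8.png

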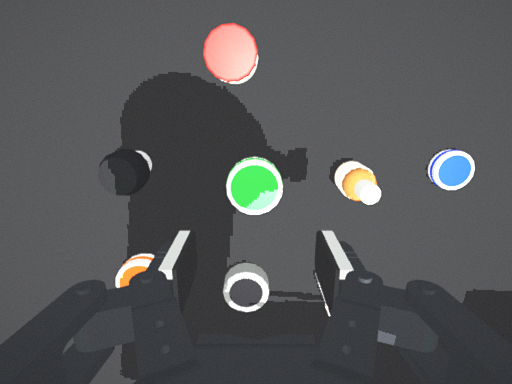

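Green is centred at (254,186); the bottle's base begins at column 334, leaving about 20 mm for the finger.

```bash
python3 -m creep '[0,0,0,0,-0.0005,0.022,0.68,0,0,0,0,0,0.022,0.68,0,0,0,0,0,0.022,0.68,0,0,0,0,0,0.022,0.68,0,0,0,0,0,0.016,0.68,0,0,0,0,0,0.0085,0.68,0,0,0,0,0,0,0.68,0,0,0,0,0,0,0.68]' 40
python3 -m creep '[0,0,0,0,0,0,0.3,0,0,0,0,0,0,0.3,0,0,0,0,0,0,0.3,0,0,0,0,0,0,0.3,0,0,0,0,0,0,0.3]' 40
python3 -m creep '[0,0,0,0,0,-0.01,0.3,0,0,0,0,0,-0.02,0.3,0,0,0,0,0,-0.03,0.3,0,0,0,0,0,-0.03,0.3,0,0,0,0,0,-0.02,0.3,0,0,0,0,0,0,0.3]'
python3 - <<'E'
from h import *
st()
p,R=plan(510,125.8,290,-176.2,14)
E
```

```text
clock: 17.7
eef_pos: [538.9, -235.6, 178.7]
orientation: [0.731, -0.683, -0.0, 0.0]
contact_force: [0.1, -0.4, 0.3]
grip_width: 58.1
grip_force: 0.0
clock: 18.12
eef_pos: [539.2, -236.1, 180.1]
orientation: [0.73, -0.683, 0.001, -0.001]
contact_force: [-1.1, 2.0, 6.7]
grip_width: 43.6
grip_force: 41.0
clock: 18.62
eef_pos: [539.9, -236.7, 294.7]
orientation: [0.73, -0.683, 0.004, -0.002]
contact_force: [1.6, 0.5, -1.3]
grip_width: 43.6
grip_force: 40.9
18.62 [ 539.9 -236.7  294.7] [[0.067, -0.998, 0.009], [-0.998, -0.067, -0.002], [0.002, -0.008, -1.0]] [ 1.6  0.5 -1.3] 43.6 40.886725187301636
n 14 w [-0.0006, -0.0002, 0.0001] p [-0.026, 0.0004, 0.0003] mm/row 26.0
```

```bash
python3 -m creep '[0,0,0,-0.0261,0.0004,0.0003,0.3,0,0,0,-0.0261,0.0004,0.0003,0.3,0,0,0,-0.0261,0.0004,0.0003,0.3,0,0,0,-0.0261,0.0004,0.0003,0.3,0,0,0,-0.0261,0.0004,0.0003,0.3,0,0,0,-0.0261,0.0004,0.0003,0.3,0,0,0,-0.0261,0.0004,0.0003,0.3,0,0,0,-0.0261,0.0004,0.0003,0.3,0,0,0,-0.0261,0.0004,0.0003,0.3,0,0,0,-0.0261,0.0004,0.0003,0.3]' >/dev/null
python3 -m creep '[0,0,0,-0.0261,0.0004,0.0003,0.3,0,0,0,-0.0261,0.0004,0.0003,0.3,0,0,0,-0.0261,0.0004,0.0003,0.3,0,0,0,-0.0261,0.0004,0.0003,0.3,0,0,0,0,0,0,0.3,0,0,0,0,0,0,0.3]'
python3 - <<'E'
from h import *
s=st(); z=s["eef_pos"][2]-180.1+14; c=look("filter_green",z,(509,127),"w9"); look("filter_blue",24,(509,127),"w9")
E
```

```text
clock: 19.95
eef_pos: [508.5, 129.1, 284.8]
orientation: [0.731, -0.683, 0.0, -0.0]
contact_force: [0.2, -0.5, -0.4]
grip_width: 44.1
grip_force: 40.9
19.95 [508.5 129.1 284.8] [[0.068, -0.998, 0.0], [-0.998, -0.068, 0.0], [-0.0, -0.0, -1.0]] [ 0.2 -0.5 -0.4] 44.1 40.88528394699097
filter_green 0.95 px [256. 246.] [92. 95.] P [508.8 126.6 118.7] circ [508.7 126.6 118.7]
filter_blue 0.73 px [254. 183.] [44. 62.] P [510.5 121.2  24. ] circ [510.  126.1  24. ]
```

```bash
python3 -m creep '[0,0,0,0,-0.0014,0.0155,0.3,0,0,0,0,0,0.0155,0.3,0,0,0,0,0,0.0155,0.3,0,0,0,0,0,0.0155,0.3,0,0,0,0,0,0.009,0.3,0,0,0,0,0,0.004,0.3,0,0,0,0,0,0.002,0.3,0,0,0,0,0,0,0.3,0,0,0,0,0,0,0.3]' | grep -E "eef|contact"
for i in 1 2; do python3 -m creep '[0,0,0,0,0,0.001,0.3,0,0,0,0,0,0,0.3]' | grep -E "eef|contact"; done
```

```text
eef_pos: [510.5, 128.2, 208.1]
contact_force: [0.6, 0.3, -0.7]
eef_pos: [510.3, 128.2, 206.9]
contact_force: [0.4, 0.4, -0.8]
eef_pos: [510.1, 128.2, 205.6]
contact_force: [-0.6, 0.2, -1.1]
```

```bash
python3 -m creep '[0,0,0,0,0,0.001,0.3,0,0,0,0,0,0,0.3]' | grep -E "eef|contact"
python3 -m creep '[0,0,0,0,0,0,0.6,0,0,0,0,0,0,0.68,0,0,0,0,0,0,0.68,0,0,0,0,0,-0.005,0.68,0,0,0,0,0,-0.015,0.68,0,0,0,0,0,-0.025,0.68,0,0,0,0,0,-0.03,0.68,0,0,0,0,0,-0.015,0.68,0,0,0,0,0,0,0.68,0,0,0,0,0,0,0.68]'
python3 - <<'E'
from h import *
s=st(); c=look("filter_green",40,(509,127),"w10"); look("filter_blue",24,(509,127),"w10")
p,R=plan(630,-143,300,-176.2,12)
E
```

```text
eef_pos: [510.2, 128.2, 205.1]
contact_force: [-3.2, 0.4, 7.7]
clock: 22.23
eef_pos: [510.3, 128.2, 295.6]
orientation: [0.73, -0.683, 0.0, -0.001]
contact_force: [-0.2, 0.1, -0.3]
grip_width: 58.2
grip_force: 0.0
22.23 [510.3 128.2 295.6] [[0.066, -0.998, 0.002], [-0.998, -0.066, 0.002], [-0.001, -0.002, -1.0]] [-0.2  0.1 -0.3] 58.2 0.0
filter_green 0.87 px [256. 190.] [60. 61.] P [510.5 126.   40. ] circ [510.6 125.8  40. ]
filter_blue 0.62 px [255. 175.] [32. 43.] P [510.7 116.9  24. ] circ [510.1 109.1  24. ]
n 12 w [0.0001, -0.0001, -0.0] p [0.0232, -0.0085, -0.0005] mm/row 24.7
```

View pics/w10.png

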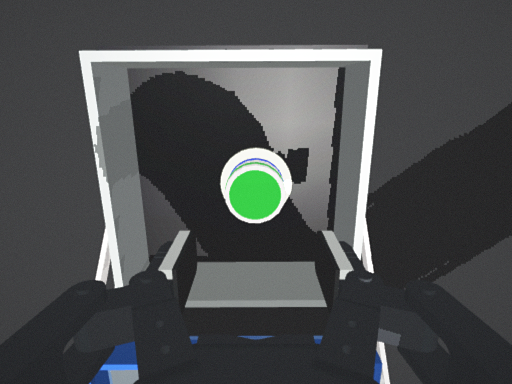

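Green at (255,194) lies squarely on blue. Now amber.

```bash
python3 -m creep '[0,0,0,0.0232,-0.0085,0,0.68,0,0,0,0.0232,-0.0085,0,0.68,0,0,0,0.0232,-0.0085,0,0.68,0,0,0,0.0232,-0.0085,0,0.68,0,0,0,0.0232,-0.0085,0,0.68,0,0,0,0.0232,-0.0085,0,0.68,0,0,0,0.0232,-0.0085,0,0.68,0,0,0,0.0232,-0.0085,0,0.68,0,0,0,0.0232,-0.0085,0,0.68,0,0,0,0.0232,-0.0085,0,0.68]' >/dev/null
python3 -m creep '[0,0,0,0.0232,-0.0085,0,0.68,0,0,0,0.0232,-0.0085,0,0.68,0,0,0,0,0,0,0.68,0,0,0,0,0,0,0.68]'
python3 - <<'E'
from h import *
s=st(); c=look("filter_amber",14,(630,-143),"w11")
E
```

```text
clock: 23.6
eef_pos: [630.3, -144.1, 292.7]
orientation: [0.729, -0.684, -0.001, 0.001]
contact_force: [-0.4, 0.6, -0.3]
grip_width: 58.1
grip_force: 0.0
23.6 [ 630.3 -144.1  292.7] [[0.064, -0.998, -0.003], [-0.998, -0.064, -0.0], [-0.0, 0.003, -1.0]] [-0.4  0.6 -0.3] 58.1 0.0
```

View pics/w11.png

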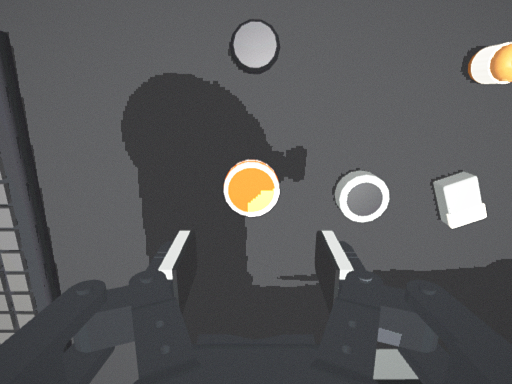

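Amber is at (251,189) (missed by the network, measured from the picture), about 2.5 mm from the tool axis in +x; neighbours clear.

```bash
python3 -m creep '[0,0,0,-0.002,-0.0025,0.022,0.68,0,0,0,0,0,0.022,0.68,0,0,0,0,0,0.022,0.68,0,0,0,0,0,0.022,0.68,0,0,0,0,0,0.018,0.68,0,0,0,0,0,0.009,0.68,0,0,0,0,0,0,0.68,0,0,0,0,0,0,0.68]' 40
python3 -m creep '[0,0,0,0,0,0,0.3,0,0,0,0,0,0,0.3,0,0,0,0,0,0,0.3,0,0,0,0,0,0,0.3,0,0,0,0,0,0,0.3]' 40
python3 -m creep '[0,0,0,0,0,-0.01,0.3,0,0,0,0,0,-0.02,0.3,0,0,0,0,0,-0.03,0.3,0,0,0,0,0,-0.03,0.3,0,0,0,0,0,-0.03,0.3,0,0,0,0,0,0,0.3]'
python3 - <<'E'
from h import *
st()
p,R=plan(510,128,298,-176.2,12)
E
```

```text
clock: 24.37
eef_pos: [632.9, -140.1, 179.6]
orientation: [0.731, -0.683, -0.0, 0.0]
contact_force: [-0.0, -0.5, -0.1]
grip_width: 58.2
grip_force: 0.0
clock: 24.78
eef_pos: [633.4, -140.6, 181.2]
orientation: [0.73, -0.683, 0.001, -0.001]
contact_force: [-1.3, 2.6, 6.0]
grip_width: 43.5
grip_force: 41.2
clock: 25.28
eef_pos: [634.5, -141.1, 307.3]
orientation: [0.731, -0.683, 0.004, -0.003]
contact_force: [1.5, 0.5, 0.9]
grip_width: 43.5
grip_force: 40.9
25.28 [ 634.5 -141.1  307.3] [[0.067, -0.998, 0.01], [-0.998, -0.067, -0.001], [0.002, -0.01, -1.0]] [1.5 0.5 0.9] 43.5 40.90500891208649
n 12 w [-0.0009, -0.0001, 0.0001] p [-0.0231, 0.0089, 0.0007] mm/row 24.7
```

```bash
python3 -m creep '[0,0,0,-0.0231,0.0089,0,0.3,0,0,0,-0.0231,0.0089,0,0.3,0,0,0,-0.0231,0.0089,0,0.3,0,0,0,-0.0231,0.0089,0,0.3,0,0,0,-0.0231,0.0089,0,0.3,0,0,0,-0.0231,0.0089,0,0.3,0,0,0,-0.0231,0.0089,0,0.3,0,0,0,-0.0231,0.0089,0,0.3,0,0,0,-0.0231,0.0089,0,0.3,0,0,0,-0.0231,0.0089,0,0.3]' >/dev/null
python3 -m creep '[0,0,0,-0.0231,0.0089,0,0.3,0,0,0,-0.0231,0.0089,0,0.3,0,0,0,0,0,0,0.3,0,0,0,0,0,0,0.3]'
python3 - <<'E'
from h import *
s=st(); z=s["eef_pos"][2]-181.2+14; c=look("filter_amber",z,(509,127),"w12"); look("filter_green",40,(509,127),"w12")
h=cv2.cvtColor(c["pixels"],cv2.COLOR_BGR2HSV); m=cv2.inRange(h,(5,120,80),(28,255,255)); k=max(cv2.findContours(m,0,1)[0],key=cv2.contourArea); e=cv2.fitEllipse(k); print("amber disc",e[:2],ray(c,*e[0],z+2))
E
```

```text
clock: 26.45
eef_pos: [507.3, 129.6, 300.1]
orientation: [0.731, -0.682, 0.0, -0.0]
contact_force: [0.5, -0.4, -0.6]
grip_width: 43.3
grip_force: 40.9
26.45 [507.3 129.6 300.1] [[0.069, -0.998, 0.001], [-0.998, -0.069, 0.001], [-0.001, -0.001, -1.0]] [ 0.5 -0.4 -0.6] 43.3 40.91727554798126
filter_amber 0.69 px [256. 246.] [92. 95.] P [507.7 128.  132.9] circ [507.7 128.1 132.9]
filter_green 0.9 px [252. 183.] [47. 62.] P [511.  121.4  40. ] circ [510.6 125.6  40. ]
amber disc ((255.65066528320312, 252.08026123046875), (71.70643615722656, 80.03599548339844)) [507.54064054 129.90489686 134.93827521]
```

```bash
python3 -m creep '[0,0,0,0.002,-0.0029,0.0155,0.3,0,0,0,0,0,0.0155,0.3,0,0,0,0,0,0.0155,0.3,0,0,0,0,0,0.0155,0.3,0,0,0,0,0,0.009,0.3,0,0,0,0,0,0.003,0.3,0,0,0,0,0,0.002,0.3,0,0,0,0,0,0,0.3,0,0,0,0,0,0,0.3]' | grep -E "eef|contact"
for i in 1 2; do python3 -m creep '[0,0,0,0,0,0.001,0.3,0,0,0,0,0,0,0.3]' | grep -E "eef|contact"; done
```

```text
eef_pos: [511.2, 127.0, 224.1]
contact_force: [0.3, -0.2, -1.3]
eef_pos: [511.0, 127.0, 222.9]
contact_force: [0.6, -0.1, -0.3]
eef_pos: [511.0, 127.1, 222.1]
contact_force: [-0.6, -0.2, 5.0]
```

```bash
python3 -m creep '[0,0,0,0,0,0,0.6,0,0,0,0,0,0,0.68,0,0,0,0,0,0,0.68,0,0,0,0,0,-0.005,0.68,0,0,0,0,0,-0.015,0.68,0,0,0,0,0,-0.025,0.68,0,0,0,0,0,-0.03,0.68,0,0,0,0,0,-0.01,0.68,0,0,0,0,0,0,0.68,0,0,0,0,0,0,0.68]' | tail -6
python3 - <<'E'
from h import *
s=st(); c=look("filter_amber",56,(509,127),"w13"); look("filter_green",40,(509,127),"w13")
p,R=plan(512,130,372,-176.2,3)
p,R=plan(512.7,270,372,-176.2,6,p,R)
E
```

```text
clock: 28.57
eef_pos: [510.8, 126.9, 307.1]
orientation: [0.73, -0.683, 0.0, -0.001]
contact_force: [-0.4, -1.4, -0.6]
grip_width: 58.1
grip_force: 0.0
28.57 [510.8 126.9 307.1] [[0.066, -0.998, 0.001], [-0.998, -0.066, 0.001], [-0.001, -0.001, -1.0]] [-0.4 -1.4 -0.6] 58.1 0.0
filter_amber 0.83 px [256. 194.] [61. 62.] P [511.2 126.   56. ] circ [511.4 125.7  56. ]
filter_amber 0.67 px [234. 162.] [274. 309.] P [528.2 103.1  56. ] circ [527.4 104.8  56. ]
n 3 w [0.0006, -0.0003, -0.0] p [-0.001, -0.0005, -0.0222] mm/row 22.3
n 6 w [0.0, 0.0, 0.0] p [-0.0233, -0.0017, 0.0] mm/row 23.3
```

View pics/w13.png

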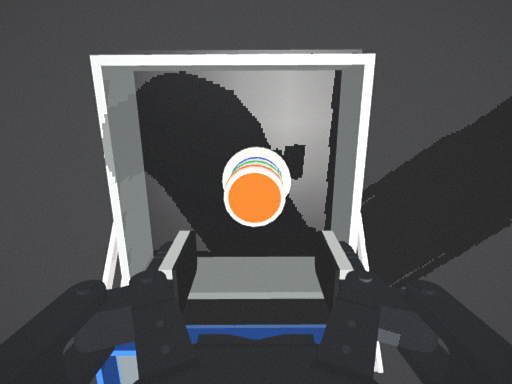

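All three are stacked, amber on top at (254,197). Now back to the handle.

```bash
python3 -m creep '[0,0,0,-0.001,-0.0005,-0.0222,0.6,0,0,0,-0.001,-0.0005,-0.0222,0.6,0,0,0,-0.001,-0.0005,-0.0222,0.6,0,0,0,-0.0233,-0.0017,0,0.6,0,0,0,-0.0233,-0.0017,0,0.6,0,0,0,-0.0233,-0.0017,0,0.6,0,0,0,-0.0233,-0.0017,0,0.6,0,0,0,-0.0233,-0.0017,0,0.6,0,0,0,-0.0233,-0.0017,0,0.6,0,0,0,-0.0233,-0.0017,0,0.6]'
python3 -m creep '[0,0,0,0,0,0,0.6,0,0,0,0,0,0,0.6]'
python3 - <<'E'
from h import *
s=st(); c=read_camera("wrist"); cv2.imwrite("pics/w14.png",c["pixels"])
a=np.radians(3.8)
for dy in(-37,0,37): print(proj(c,[524.4-171*np.sin(a)-dy*np.sin(a),119.8+171*np.cos(a)+dy*np.cos(a),140]))
plan(512.9,290,286,-176.2,5)
E
```

```text
clock: 29.6
eef_pos: [513.0, 294.7, 371.8]
orientation: [0.73, -0.683, -0.0, 0.001]
contact_force: [0.7, 0.5, -0.2]
grip_width: 51.0
grip_force: 0.0
clock: 29.77
eef_pos: [513.0, 294.5, 371.5]
orientation: [0.731, -0.683, -0.0, 0.001]
contact_force: [0.6, -0.6, -0.5]
grip_width: 51.2
grip_force: 0.0
29.77 [513.  294.5 371.5] [[0.068, -0.998, -0.002], [-0.998, -0.068, -0.002], [0.002, 0.002, -1.0]] [ 0.6 -0.6 -0.5] 51.2 0.0
[255.36925922 144.92478535]
[255.32483012 199.1380166 ]
[255.28457891 248.25330852]
n 5 w [0.0004, -0.0003, 0.0002] p [0.0007, 0.0, 0.0171] mm/row 17.2
```

View pics/w14.png

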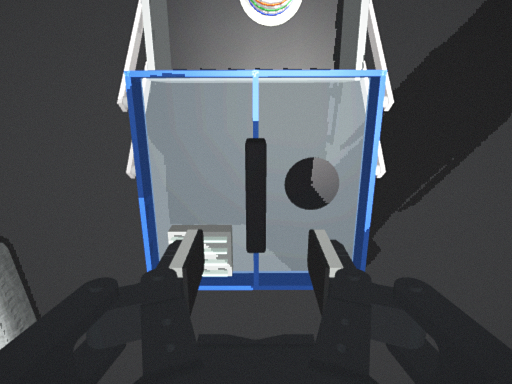

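The handle is at (256,195), matching the prediction. Lower, pinch, and swing back.

```bash
python3 -m creep '[0,0,0,0.0007,0,0.0171,0.6,0,0,0,0.0007,0,0.0171,0.6,0,0,0,0.0007,0,0.0171,0.6,0,0,0,0.0007,0,0.0171,0.6,0,0,0,0.0007,0,0.0171,0.6,0,0,0,0,0,0,0.6,0,0,0,0,0,0,0.6]' 40
python3 -m creep '[0,0,0,0,0,0,0,0,0,0,0,0,0,0,0,0,0,0,0,0,0,0,0,0,0,0,0,0,0,0,0,0,0,0,0]' 40
```

```text
clock: 30.4
eef_pos: [513.4, 289.0, 286.9]
orientation: [0.73, -0.684, 0.0, 0.001]
contact_force: [0.5, 0.3, -0.1]
grip_width: 51.2
grip_force: 0.0
clock: 30.82
eef_pos: [513.1, 290.2, 288.8]
orientation: [0.73, -0.683, -0.0, -0.0]
contact_force: [-4.7, 0.1, 5.3]
grip_width: 13.0
grip_force: 41.2
```

```bash
python3 -m creep '[0,0,0,0.0074,0,-0.0075,0,0,0,0,0.0081,0,-0.0067,0,0,0,0,0.0088,0,-0.0058,0,0,0,0,0.0093,0,-0.0049,0,0,0,0,0.0098,0,-0.0038,0,0,0,0,0.0101,0,-0.0028,0,0,0,0,0.0104,0,-0.0017,0,0,0,0,0.0105,0,-0.0006,0,0,0,0,0.0105,0,0.0005,0,0,0,0,0.0104,0,0.0016,0]'
python3 -m creep '[0,0,0,0.0102,0,0.0027,0,0,0,0,0.0098,0,0.0037,0,0,0,0,0.0094,0,0.0047,0,0,0,0,0.0088,0,0.0057,0,0,0,0,0.0082,0,0.0066,0,0,0,0,0.0075,0,0.0074,0,0,0,0,0.0066,0,0.0082,0,0,0,0,0.0057,0,0.0088,0,0,0,0,0.0048,0,0.0094,0,0,0,0,0.002,0,0.005,0]'
python3 -m creep '[0,0,0,0.0005,0,0.0015,0,0,0,0,0,0,0,0]'
```

```text
clock: 31.65
eef_pos: [519.6, 194.6, 322.4]
orientation: [0.731, -0.683, 0.001, -0.001]
contact_force: [-7.0, -2.5, 16.4]
grip_width: 13.1
grip_force: 42.9
clock: 32.48
eef_pos: [525.0, 120.4, 257.6]
orientation: [0.73, -0.683, 0.001, 0.0]
contact_force: [-10.0, 0.6, 39.7]
grip_width: 13.0
grip_force: 46.7
clock: 32.65
eef_pos: [524.9, 120.6, 258.2]
orientation: [0.731, -0.683, 0.001, 0.0]
contact_force: [-4.5, -7.8, 19.8]
grip_width: 13.3
grip_force: 43.6
```

```bash
python3 -m creep '[0,0,0,0,0,0,0.6,0,0,0,0,0,0,0.6,0,0,0,0,0,0,0.6,0,0,0,0,0,0,0.6,0,0,0,0,0,-0.02,0.6,0,0,0,0,0,-0.035,0.6,0,0,0,0,0,-0.04,0.6,0,0,0,0,0,-0.04,0.6,0,0,0,0,0,-0.03,0.6,0,0,0,0,0,0,0.6]'
python3 -m creep '[0,0,0,0,0,0,0.6,0,0,0,0,0,0,0.6]' >/dev/null
python3 - <<'E'
from h import *
s=st(); c=read_camera("wrist"); cv2.imwrite("pics/w15.png",c["pixels"]); np.savez("w15.npz",**{k:np.array(c[k]) for k in("pixels","K","R","t")})
a=np.radians(3.8); ex=np.array([np.cos(a),np.sin(a),0]); ey=np.array([-np.sin(a),np.cos(a),0]); o=np.array([524.4,119.8,0])
print("rim pred",[np.round(proj(c,o+sx*88*ex+sy*85*ey+[0,0,88])).tolist() for sx,sy in((1,-1),(-1,-1),(-1,1),(1,1))])
print("spot",proj(c,o-45*ex+[0,0,69]))
p,R=plan(558,-333,330,-176.2,16)
E
```

```text
clock: 33.48
eef_pos: [525.9, 122.2, 427.7]
orientation: [0.731, -0.683, 0.002, -0.005]
contact_force: [0.4, -0.5, -0.5]
grip_width: 51.0
grip_force: 0.0
33.65 [524.3 121.7 420. ] [[0.066, -0.998, -0.001], [-0.998, -0.066, 0.0], [-0.0, 0.001, -1.0]] [-1.   0.5 -0.8] 51.1 0.0
rim pred [[159.0, 77.0], [352.0, 77.0], [338.0, 245.0], [173.0, 245.0]]
spot [298.36136084 163.28121405]
n 16 w [0.0001, -0.0, 0.0] p [0.0285, -0.0002, 0.0056] mm/row 29.0
```

View pics/w15.png

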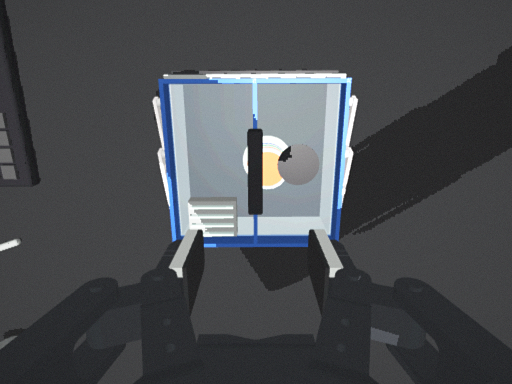

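The tray looks shut, with the spot at (298,164) and the stack visible beneath it. I'll check closure against the first fixed-camera picture.

```bash
python3 - <<'E'
from h import *
c=read_camera("scene"); a=cv2.imread("pics/scene0.png"); b=c["pixels"]; cv2.imwrite("pics/scene1.png",b)
def bl(i): 
    h=cv2.cvtColor(i,cv2.COLOR_BGR2HSV); m=cv2.inRange(h,(100,150,60),(125,255,255)); m[:110]=0;m[205:]=0;m[:,:270]=0;m[:,380:]=0; return m
for i in(a,b):
    y,x=np.nonzero(bl(i)); print(len(x),x.mean(),y.mean(),x.min(),x.max(),y.min(),y.max())
t0=a[140:190,275:370]; r=cv2.matchTemplate(b[130:200,265:380],t0,cv2.TM_CCOEFF_NORMED); print(cv2.minMaxLoc(r))
w=look("tray_spot",69,(479,117),"w16"); st()
E
```

```text
1032 318.5174418604651 150.18410852713177 278 367 117 182
1005 318.53930348258706 150.21990049751244 278 367 118 182
(-0.08323843032121658, 0.9439683556556702, (4, 0), (10, 10))
tray_spot 0.95 px [254. 158.] [191. 213.] P [525.5 113.   69. ] circ [526.4 107.9  69. ]
33.85 [524.5 121.6 419.2] [[0.066, -0.998, -0.002], [-0.998, -0.066, -0.001], [0.001, 0.002, -1.0]] [-0.3 -0.3 -0.2] 51.1 0.0
```

Pixels match the first picture, so the tray is shut. For the canister I'll close along case y, which clears the handle and rim in the tray.

```bash
python3 - <<'E'
from h import *
print(np.round(readout.get_state()["q"],2))
for d in(-86.2,93.8): plan(558,-333,330,d,18)
E
```

```text
[ 0.59  0.12 -0.27 -0.   -1.18 -0.53]
n 18 w [0.0001, 0.0, -0.0873] p [0.0209, 0.0188, 0.005] mm/row 28.6
n 18 w [0.0, -0.0001, 0.0873] p [0.0206, -0.0192, 0.005] mm/row 28.6
```

```bash
python3 -m creep '[0,0,-0.0873,0.0209,0.0188,0.005,0.75,0,0,-0.0873,0.0209,0.0188,0.005,0.75,0,0,-0.0873,0.0209,0.0188,0.005,0.75,0,0,-0.0873,0.0209,0.0188,0.005,0.75,0,0,-0.0873,0.0209,0.0188,0.005,0.75,0,0,-0.0873,0.0209,0.0188,0.005,0.75,0,0,-0.0873,0.0209,0.0188,0.005,0.75,0,0,-0.0873,0.0209,0.0188,0.005,0.75,0,0,-0.0873,0.0209,0.0188,0.005,0.75,0,0,-0.0873,0.0209,0.0188,0.005,0.75]' | grep eef
python3 -m creep '[0,0,-0.0873,0.0209,0.0188,0.005,0.75,0,0,-0.0873,0.0209,0.0188,0.005,0.75,0,0,-0.0873,0.0209,0.0188,0.005,0.75,0,0,-0.0873,0.0209,0.0188,0.005,0.75,0,0,-0.0873,0.0209,0.0188,0.005,0.75,0,0,-0.0873,0.0209,0.0188,0.005,0.75,0,0,-0.0873,0.0209,0.0188,0.005,0.75,0,0,-0.0873,0.0209,0.0188,0.005,0.75,0,0,0,0,0,0,0.75,0,0,0,0,0,0,0.75]'
python3 - <<'E'
from h import *
s=st(); c=look("canister",25,(558,-333),"w17")
h=cv2.cvtColor(c["pixels"],cv2.COLOR_BGR2HSV); m=cv2.inRange(h,(0,140,60),(8,255,255))|cv2.inRange(h,(172,140,60),(180,255,255)); k=max(cv2.findContours(m,0,1)[0],key=cv2.contourArea); e=cv2.fitEllipse(k); P=ray(c,*e[0],50); print("red",e,P)
plan(P[0],P[1],260,-86.2,5)
E
```

```text
eef_pos: [450.4, -141.9, 369.9]
clock: 35.52
eef_pos: [559.5, -333.6, 327.9]
orientation: [0.999, 0.033, -0.002, -0.001]
contact_force: [-0.1, -1.0, -0.7]
grip_width: 64.0
grip_force: 0.0
35.52 [ 559.5 -333.6  327.9] [[0.998, 0.065, -0.004], [0.065, -0.998, 0.001], [-0.004, -0.001, -1.0]] [-0.1 -1.  -0.7] 64.0 0.0
canister 0.6 px [254. 178.] [40. 51.] P [ 557.2 -333.1   25. ] circ [ 557.9 -333.2   25. ]
red ((255.30540466308594, 178.2967529296875), (30.88507652282715, 43.00124740600586), 107.79121398925781) [ 563.46272478 -333.61360334   50.        ]
n 5 w [-0.0002, 0.0004, -0.0001] p [0.0009, 0.0003, 0.0139] mm/row 13.9
```

View pics/w17.png

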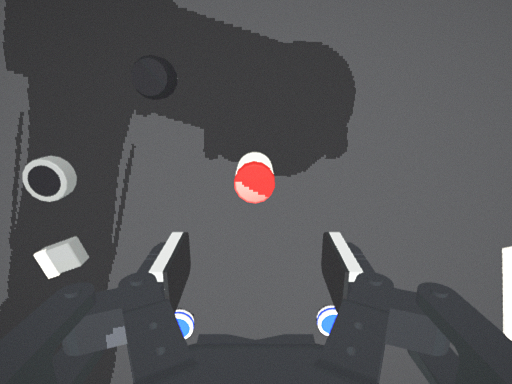

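The red top is centred at (254,182), i.e. about (560,-333), right under the tool.

```bash
python3 -m creep '[0,0,0,0,0,0.022,0.75,0,0,0,0,0,0.022,0.75,0,0,0,0,0,0.022,0.75,0,0,0,0,0,0.022,0.75,0,0,0,0,0,0.022,0.75,0,0,0,0,0,0.018,0.75,0,0,0,0,0,0.01,0.75,0,0,0,0,0,0,0.75,0,0,0,0,0,0,0.75]' 40
python3 -m creep '[0,0,0,0,0,0,0.1,0,0,0,0,0,0,0.1,0,0,0,0,0,0,0.1,0,0,0,0,0,0,0.1,0,0,0,0,0,0,0.1,0,0,0,0,0,0,0.1]' 40
python3 -m creep '[0,0,0,0,0,-0.01,0.1,0,0,0,0,0,-0.025,0.1,0,0,0,0,0,-0.03,0.1,0,0,0,0,0,-0.03,0.1,0,0,0,0,0,-0.03,0.1,0,0,0,0,0,-0.015,0.1,0,0,0,0,0,0,0.1]'
python3 - <<'E'
from h import *
st()
p,R=plan(479.5,116.8,325,-86.2,16)
E
```

```text
clock: 36.37
eef_pos: [559.2, -332.4, 193.0]
orientation: [0.999, 0.034, -0.0, 0.0]
contact_force: [0.5, -0.0, 0.9]
grip_width: 64.0
grip_force: 0.0
clock: 36.87
eef_pos: [559.7, -332.8, 194.2]
orientation: [0.999, 0.034, 0.001, 0.0]
contact_force: [-1.3, 1.5, 6.5]
grip_width: 32.7
grip_force: 39.7
clock: 37.45
eef_pos: [559.9, -333.2, 338.1]
orientation: [0.999, 0.034, 0.004, 0.002]
contact_force: [0.8, -0.4, -0.8]
grip_width: 32.6
grip_force: 40.0
37.45 [ 559.9 -333.2  338.1] [[0.998, 0.067, 0.007], [0.067, -0.998, -0.003], [0.007, 0.003, -1.0]] [ 0.8 -0.4 -0.8] 32.6 39.99272167682648
n 16 w [0.0002, -0.0004, 0.0001] p [-0.0031, -0.0284, 0.0008] mm/row 28.6
```

```bash
python3 -m creep '[0,0,0,-0.0031,-0.0284,0,0.1,0,0,0,-0.0031,-0.0284,0,0.1,0,0,0,-0.0031,-0.0284,0,0.1,0,0,0,-0.0031,-0.0284,0,0.1,0,0,0,-0.0031,-0.0284,0,0.1,0,0,0,-0.0031,-0.0284,0,0.1,0,0,0,-0.0031,-0.0284,0,0.1,0,0,0,-0.0031,-0.0284,0,0.1,0,0,0,-0.0031,-0.0284,0,0.1,0,0,0,-0.0031,-0.0284,0,0.1]' >/dev/null
python3 -m creep '[0,0,0,-0.0031,-0.0284,0,0.1,0,0,0,-0.0031,-0.0284,0,0.1,0,0,0,-0.0031,-0.0284,0,0.1,0,0,0,-0.0031,-0.0284,0,0.1,0,0,0,-0.0031,-0.0284,0,0.1,0,0,0,-0.0031,-0.0284,0,0.1,0,0,0,0,0,0,0.1,0,0,0,0,0,0,0.1]'
python3 - <<'E'
from h import *
st()
plan(479.5,116.8,266,-86.2,6)
c=read_camera("wrist"); cv2.imwrite("pics/w18.png",c["pixels"])
E
```

```text
clock: 38.95
eef_pos: [478.6, 118.4, 332.2]
orientation: [0.999, 0.035, -0.0, 0.0]
contact_force: [0.2, -1.3, -1.8]
grip_width: 32.8
grip_force: 40.4
38.95 [478.6 118.4 332.2] [[0.998, 0.069, -0.001], [0.069, -0.998, -0.0], [-0.001, 0.0, -1.0]] [ 0.2 -1.3 -1.8] 32.8 40.41202336549759
n 6 w [0.0, 0.0001, 0.0005] p [0.0001, 0.0003, 0.011] mm/row 11.0
```

View pics/w18.png

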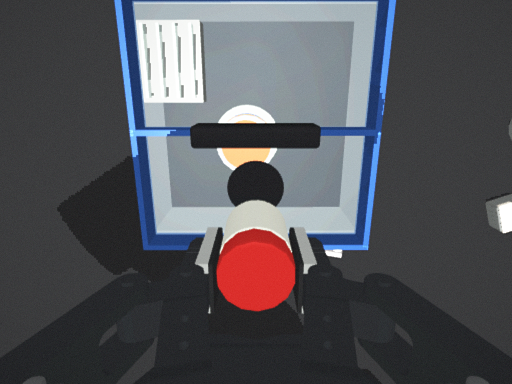

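Held canister (256,270) with the black spot at (255,188) below it in the free half; clear to lower.

```bash
python3 -c "
from h import *
c=read_camera('wrist'); print(ray(c,255.3,188,69))"
python3 -m creep '[0,0,0,0.0005,0.001,0.013,0.1,0,0,0,0,0,0.013,0.1,0,0,0,0,0,0.013,0.1,0,0,0,0,0,0.013,0.1,0,0,0,0,0,0.009,0.1,0,0,0,0,0,0.004,0.1,0,0,0,0,0,0,0.1,0,0,0,0,0,0,0.1]' | grep -E "eef|contact"
for i in 1 2; do python3 -m creep '[0,0,0,0,0,0.001,0.1,0,0,0,0,0,0,0.1]' | grep -E "eef|contact"; done
```

```text
[479.74765681 116.99250641  69.        ]
eef_pos: [480.1, 116.1, 267.7]
contact_force: [1.0, 0.1, -1.7]
eef_pos: [480.0, 116.4, 267.0]
contact_force: [0.1, 0.3, -0.8]
eef_pos: [479.8, 116.5, 265.7]
contact_force: [0.3, 0.2, -1.8]
```

```bash
for i in 1 2 3; do python3 -m creep '[0,0,0,0,0,0.001,0.1,0,0,0,0,0,0,0.1]' | grep -E "eef|contact"; done
```

```text
eef_pos: [479.8, 116.4, 264.5]
contact_force: [-0.2, -0.4, -1.4]
eef_pos: [479.8, 116.4, 263.3]
contact_force: [0.1, 0.1, -2.0]
eef_pos: [479.9, 116.4, 262.9]
contact_force: [-2.8, -0.0, 4.9]
```

Contact at the predicted height. Release and retreat.

```bash
python3 -m creep '[0,0,0,0,0,0,0.4,0,0,0,0,0,0,0.6,0,0,0,0,0,0,0.6,0,0,0,0,0,0,0.6,0,0,0,0,0,-0.01,0.6,0,0,0,0,0,-0.02,0.6,0,0,0,0,0,-0.03,0.6,0,0,0,0,0,-0.03,0.6,0,0,0,0,0,-0.03,0.6,0,0,0,0,0,-0.02,0.6]'
python3 -m creep '[0,0,0,0,0,0,0.6,0,0,0,0,0,0,0.6,0,0,0,0,0,0,0.6]' | grep eef
python3 - <<'E'
from h import *
c=look("canister",119,(480,117),"w19")
s=read_camera("scene")["pixels"]; a=cv2.resize(s[100:215,250:400],(600,460),interpolation=cv2.INTER_CUBIC); cv2.imwrite("pics/s2.png",a)
E
```

```text
clock: 41.38
eef_pos: [480.0, 116.3, 406.4]
orientation: [0.999, 0.034, 0.002, -0.001]
contact_force: [2.1, 0.7, -0.5]
grip_width: 51.0
grip_force: 0.0
eef_pos: [479.5, 116.2, 402.5]
canister 0.66 px [255. 177.] [38. 49.] P [483.6 116.  119. ] circ [484.2 115.8 119. ]
```

View pics/w19.png

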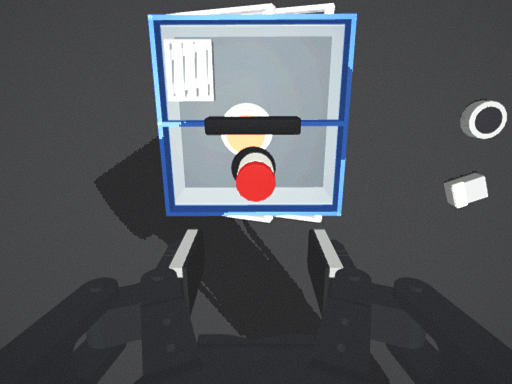

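The canister stands upright at (255,180) on the black spot, the tray is shut, and the stack shows underneath. Handing in.

```bash
python3 -c "
from cell import arm; print(arm.sign_off())"
```

```text
the job is handed in; nothing more can be done
None
```

The job is handed in: the blue, green and amber filters are stacked on the seat, the tray is shut over them, and the canister stands on the black spot. I checked each of these in the camera pictures; the hand-in did not return a verdict.

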